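# Press the locating bushings into the deck carriers

### The job

First pull the red shipping plug out of its black carrier and leave it in the white bin. Then press each of the two bronze bushings into the black carrier whose bore fits it, until its shoulder is fully home, flush on the carrier all round, and let go. Leave the grey bushing in its tray and leave everything else where it stands.

Things in the scene. Friction and masses are not known exactly. Their poses are not given: they have to be found in the camera images.
- large_grip (a point): large bronze bushing, darker brown, about 350 g, upright (z = its axis, up), 62 mm tall. From below: body 26 mm diameter, 22 mm long, the lowest 7 mm tapering to 21 mm; flange 44 mm, 4 mm thick; collar 34 mm, 36 mm tall, dark hole on top. Point: on the axis in the collar, 14 mm below the top, 26 mm above the shoulder, 48 mm above the foot. Grip here: fingertips must stay above the flange, whose top is 22 mm below this point.
- large_shoulder (a point): centre of the large bronze bushing's shoulder (underside of its flange), on its axis; z up along the axis. It starts hanging by the flange in one of the tray's pockets, shoulder on the tray's top
- small_grip (a point): small bronze bushing, lighter brown, about 200 g, upright (z = its axis, up), 62 mm tall. From below: body 20 mm diameter, 22 mm long, the lowest 7 mm tapering to 15 mm; flange 38 mm, 4 mm thick; collar 26 mm, 36 mm tall, dark hole on top. Point: on the axis in the collar, 14 mm below the top, 26 mm above the shoulder, 48 mm above the foot. Grip here: fingertips must stay above the flange, whose top is 22 mm below this point.
- small_shoulder (a point): centre of the small bronze bushing's shoulder (underside of its flange), on its axis; z up along the axis. It starts hanging by the flange in one of the tray's pockets, shoulder on the tray's top
- carrier_large_bore (a point): mouth centre of the large bore (27.5 mm, through, 3 mm chamfer; takes the large bushing's 26 mm body), in the top face of a fixed black block 96 x 96 x 34 mm; z up. Walls 8 mm thick, 24 mm high, white marks, stand along its two x sides, inner faces 41 mm from the bore: close fingers along y. Bushing drops in some 9 mm, then a spring ring grips: push straight down 13 mm with 6 to 18 N until home.
- carrier_small_bore (a point): mouth centre of the small bore (21.5 mm, through, 3 mm chamfer; takes the small bushing's 20 mm body), in the top face of a fixed black block 96 x 96 x 34 mm; z up. Walls 8 mm thick, 24 mm high, white marks, stand along its two x sides, inner faces 41 mm from the bore: close fingers along y. Bushing drops in some 9 mm, then a spring ring grips: push straight down 13 mm with 6 to 18 N until home.
- plug_grip (a point): red plastic shipping plug, 40 g, upright, hanging loose in the large bore, 48 mm tall. From below: shank 20 mm diameter, 10 mm long; flange 40 mm, 4 mm thick, resting on the carrier; knob 24 mm, 34 mm tall. Point: on the axis in the knob, 12 mm below its top, 22 mm above the flange top. Grip here, fingers closing along the y of the large bore.
- bin_in (a point): centre of the inner floor (4 mm above the table) of a fixed white open bin, 120 x 120 mm outside, 55 mm high, 4 mm walls; x and y along its sides, z up
- tray_top (a point): centre of the top face of a fixed blue tray, 200 mm (own x) x 70 mm (own y), 30 mm high, with three pockets of 28 mm diameter in a row along its x at -65, 0 and +65 mm; the two bronze bushings and the grey one hang in them in any order. Close the fingers along its y to clear the neighbours.
- spare_grip (a point): grey plastic bushing in the tray, same shape as the large bronze one; this point likewise 26 mm above its shoulder. Not to be used: leave it in the tray.
- scanner_top (a point): top centre of a fixed obstacle beyond the carriers: grey sensor head 30 x 40 x 30 mm on a thin post, 160 mm tall in all, foot 40 x 40 mm
- vial: bystander: amber vial, 16 mm diameter, 38 mm tall, green cap, standing on the small-bore carrier's top, about +28 mm x, +36 mm y from the bore; origin at the centre of its underside
- tip_rack: bystander: tip rack, 85 x 125 mm, 66 mm high, beige with a magenta top; origin at the centre of its underside
- well_plate: bystander: clear empty six-well plate, 85 x 127 mm, 20 mm high; origin at the centre of its underside
- tube_rack: bystander: grey rack of capped tubes, 60 x 140 mm, 80 mm high; origin at the centre of its underside
- driver: bystander: green-handled screwdriver, 160 mm long, lying on the table at the left, along its own x; origin under its middle
- bottle: bystander: white bottle with blue cap, 54 mm diameter, 120 mm tall; origin at the centre of its underside
- jar: bystander: amber jar, 48 mm diameter, 65 mm tall, white cap; origin at the centre of its underside
Things that resemble listed ones, but are neither listed nor needed, are in the scene too. What is shaped like the part that bears large_grip but yellow is not meant. What is shaped like the part that bears carrier_small_bore but orange is not meant.

How it is judged:
On the way, in this order (a step that is already met when the one before it is completed fails the run):
1. the red plug lies in the white bin, let go (x of plug_grip in the frame of bin_in between -0.06 and 0.06 m and y of plug_grip in the frame of bin_in between -0.06 and 0.06 m and z of plug_grip in the frame of bin_in between -0.002 and 0.052 m and contact force between the fingers and plug below 0.05 N), for 0.2 s.
2. one of the bronze bushings is fully home in its own bore (((z of large_shoulder in the frame of carrier_large_bore between -0.004 and 0.002 m and horizontal distance between large_shoulder and carrier_large_bore below 0.003 m and angle between the z axis of large_shoulder and the z axis of carrier_large_bore, either way round below 0.05 rad and angle between large_shoulder's own z axis and vertical below 0.05 rad) or (z of small_shoulder in the frame of carrier_small_bore between -0.004 and 0.002 m and horizontal distance between small_shoulder and carrier_small_bore below 0.003 m and angle between the z axis of small_shoulder and the z axis of carrier_small_bore, either way round below 0.05 rad and angle between small_shoulder's own z axis and vertical below 0.05 rad))), for 0.2 s.
3. both bronze bushings are fully home, each in its own bore (z of large_shoulder in the frame of carrier_large_bore between -0.004 and 0.002 m and horizontal distance between large_shoulder and carrier_large_bore below 0.003 m and angle between the z axis of large_shoulder and the z axis of carrier_large_bore, either way round below 0.05 rad and angle between each of large_shoulder, small_shoulder's own z axis and vertical below 0.05 rad and z of small_shoulder in the frame of carrier_small_bore between -0.004 and 0.002 m and horizontal distance between small_shoulder and carrier_small_bore below 0.003 m and angle between the z axis of small_shoulder and the z axis of carrier_small_bore, either way round below 0.05 rad), for 0.2 s.
At the end, for the whole second after the job is handed in: Both bronze bushings in their own bores: shoulder within 2 mm of the carrier top, within 3 mm of the bore axis, upright within 0.05 rad. Red plug inside the white bin (knob point within 60 mm of its centre in x and y, under 52 mm above its floor). All released and at rest (all of step 1 and all of step 3 and contact force between the fingers and large below 0.05 N and contact force between the fingers and small below 0.05 N and linear speed of each of large, small, plug below 0.01 m/s); the robot touches nothing.
It fails at once if the grey bushing is moved by more than 20 mm (distance of spare_grip from where it was at the start of the episode above 0.02 m).
It fails at once if the vial on the carrier is moved by more than 20 mm (distance of vial from where it was at the start of the episode above 0.02 m).
It fails at once if a rack, plate, bottle, jar or the screwdriver is moved by more than 20 mm (distance of any of tip_rack, well_plate, tube_rack, driver, bottle, jar from where it was at the start of the episode above 0.02 m).
It also fails if it takes over 72 s, if anything falls off the work surface, if the arm or the gripper's body presses on something with over 40 N, if the wrist force passes 120 N, or if a joint passes its speed limit or range.

### The arm

A 6-joint arm with a two-finger parallel gripper is mounted at the origin on the work surface. World frame = base frame: x ahead of the robot, y to its left, z up, the work surface at z = 0. Lengths are in m, angles in rad, forces in N, time in s.
With the tool pointing down it reaches from about 0.35 to 0.975 m from the base axis. Payload 4.9 kg.
Tool frame: the origin (TCP) lies at the very end of the fingers, on their centre line; the grasp point (between the pads) lies 19 mm behind it; z points along the fingers, y is the direction in which the jaws open and shut (so a half turn about z gives the same grasp; the last joint's range is limited). The gripper opens to 85 mm and grips with 20 to 120 N. Pads are 22 mm wide; open, the fingers measure 114 mm over their backs; the gripper's body (76 mm by 85 mm) begins 54 mm behind the grasp point. The pads swing forward as they close: fully open they stand 13 mm farther back than shut.
Start: joints at [-1.283, 0.053, 1.613, -0, 1.476, -0.119], TCP at [0.247, -0.574, 0.231] pointing down, gripper open.
Joint ranges: [-3.01, 3.01], [-1.01, 2.22], [0.06, 2.58], [-1.02, 4.17], [0.09, 2.62], [-3.14, 3.14]. Speed limits (rad/s): [2.57, 2.57, 3.14, 3.14, 3.14, 3.14].

### API

Orientations are given as a unit quaternion [w, x, y, z].
In Python, from plant import state, grab_frame, camera_model, job_done, search_frame, masks_of, place_of gives the robot as it stands.
- The arm moves only by the tool drive_tool, never from a script. Its argument "series" is a list of rows, each a list of 2 entries, a list of its own where there are three numbers: the shift along the world's x, y, z in m, then the turn, a rotation vector about the world's x, y, z in degrees. A call has 1 to 8 rows; each row is the pose to reach, as a shift and turn from the pose commanded when the call began; what a row does not reach only later rows make up. A row lasts 1/10 s, in which the tool goes at most 50 mm and 8.59 degrees, less where a joint would pass 70% of its speed; a pose out of reach is approached as far as the arm can. A call with a gripper value outside its range is refused whole. "fingers" is the closure, from -1 (fully open) to 1 (shut), so that 0 is half open, set as the call begins (left out, the last holds). The fingers move at their own pace and stop on an object; the grip force is fixed at half the most. Time passes only in rows, so rows that repeat a pose let the fingers close. It gives the time, the measured TCP pose, the force and the opening at its end, in the units of the state.
- state(): the state, without advancing time (a new reading comes with each control period).
- grab_frame(name): name is "scene" or "side" or "wrist"; returns the picture (420x560x3 uint8, red, green, blue); there is no depth.
- camera_model(name): a dict with "fovy" (degrees; the focal length in pixels is half the picture's height over the tangent of half this angle, whatever the lens; pixels are square), "cx", "cy" (the principal point, pixels), "rvec" (rotation vector, rad) and "tvec" (3), from world to camera coordinates, as OpenCV has them. Camera axes: x right, y down, z forward; pixel columns grow to the right and rows downward; lengths in m; the calibration is good to about 2 mm. A picture is of the moment at which its call begins: read the wrist's pose just before it. camera_model takes no time and is no camera call; for the wrist camera it gives the pose at the moment of the call.
- job_done(): hands the job in, once; it reports no verdict.
Trained networks look in the newest picture that a camera, given by its name, has taken for a name from the list of things; names that differ only in an ending like _2 or _b are one class to them, and where a whole thing is asked for, a point or a joint stands for the part that bears it (a point fixed in the world has none). Each returns a list of dicts, best first, with "confidence" (0 to 1); they miss things now and then, are a little off and sometimes report something else, mostly with a low value. They report only what shows in the picture. A call takes as long as a camera call. They do not tell look-alikes from the thing itself.
- search_frame(camera, name): "location" ([x, y, z] in m, in world coordinates, good to about 4 mm: the middle of the surface that is visible of it).
- masks_of(camera, name): "pixels" (420x560 bool, what is visible of it).
- place_of(camera, name): "location" ([x, y, z] in m, in world coordinates, good to about 4 mm: a listed point, or the origin of a listed thing).
The state is a dict: "time": time; "joint_pos": joint angles; "joint_vel": joint speeds; "joint_efforts": joint torques, N m; "tool_pos": TCP position; "tool_rot": TCP orientation; "contact_force": force on the tool from outside, world axes, zero at the start; "ft_torque": the same for the moment, N m; "gripper_width": opening from 0.0 (shut) to 1.0 (fully open).
Only numpy, scipy, OpenCV 4.12 (cv2) and the standard library are available. Lean on these libraries where they do the work, as an engineer would, in place of code of your own. Each camera call takes 0.05 s, during which the arm holds its last target.

## Working session

There is one attempt and no reset: what is moved stays moved. The work goes in short steps, Python scripts to look and compute and a tool call to move; the robot and the scene stay as the last step left them, time stands still between calls to the robot, and variables do not carry over. Pictures are saved under pics/ and viewed, and the job is handed in when it is done.

Besides the shell and the picture viewer there is one more tool, called after "Emit:" as a command line: name --argument value ..., lists and objects as JSON in quotes. drive_tool: Moves the arm, as the interface text tells. Its arguments: {"type":"object","properties":{"series":{"type":"array","items":{"type":"array"}},"fingers":{"type":"number"}},"required":["series"]}

```bash
ls; mkdir -p pics; cat > h.py <<'E'
import numpy as np,cv2
from plant import *
def save(cam,n):
    im=grab_frame(cam); cv2.imwrite(f'pics/{n}.png',im[:,:,::-1]); return im
def K(m):
    f=210/np.tan(np.radians(m['fovy'])/2); return np.array([[f,0,m['cx']],[0,f,m['cy']],[0,0,1]])
def proj(cam,p,m=None):
    m=m or camera_model(cam)
    return cv2.projectPoints(np.array([p],float),np.array(m['rvec'],float),np.array(m['tvec'],float),K(m),np.zeros(5))[0].reshape(2)
def ray(cam,uv,z,m=None):
    m=m or camera_model(cam); R=cv2.Rodrigues(np.array(m['rvec'],float))[0]; t=np.array(m['tvec'],float)
    d=R.T@np.linalg.inv(K(m))@np.array([uv[0],uv[1],1.]); c=-R.T@t
    return c+d*(z-c[2])/d[2]
E
python3 - <<'E'
from h import *
s=state();print(s['time'],s['tool_pos'],s['tool_rot'],s['gripper_width'])
save('scene','s0');save('side','d0');save('wrist','w0')
for c in ('scene','side','wrist'):
    m=camera_model(c);print(c,{k:np.round(v,3) for k,v in m.items() if k!='name'} )
for c in ('scene','side'):
  for n in ['large_grip','small_grip','carrier_large_bore','carrier_small_bore','plug_grip','bin_in','tray_top','spare_grip','scanner_top','vial']:
    for r in place_of(c,n)[:3]: print(c,n,np.round(r['location'],3),round(r['confidence'],2),np.round(proj(c,r['location'])))
print(state()['time'])
E
```

```text
pics
0.0 [ 0.24711357 -0.57340465  0.23006696] [-1.01147357e-03  9.79385757e-01  2.01996312e-01 -7.95600278e-05] 1.0024939063960445
scene {'fovy': np.float64(53.588), 'cx': np.float64(290.78), 'cy': np.float64(214.392), 'rvec': array([ 1.336,  2.029, -1.035]), 'tvec': array([ 0.195, -0.22 ,  1.564])}
side {'fovy': np.float64(52.064), 'cx': np.float64(281.596), 'cy': np.float64(207.31), 'rvec': array([ 2.072, -0.535,  0.264]), 'tvec': array([-0.471,  0.266,  1.172])}
wrist {'fovy': np.float64(69.014), 'cx': np.float64(279.817), 'cy': np.float64(210.813), 'rvec': array([-2.402,  1.58 ,  0.247]), 'tvec': array([-0.625, -0.039,  0.38 ])}
scene large_grip [ 0.451 -0.334  0.059] 0.62 [198. 182.]
scene large_grip [ 0.36  -0.372  0.049] 0.51 [204. 169.]
scene large_grip [ 0.482 -0.223  0.048] 0.46 [224. 198.]
scene small_grip [ 0.581 -0.32   0.053] 0.54 [177. 206.]
scene carrier_large_bore [0.567 0.11  0.036] 0.69 [318. 246.]
scene carrier_small_bore [ 0.523 -0.108  0.03 ] 0.84 [252. 219.]
scene carrier_small_bore [ 0.365 -0.03   0.034] 0.62 [298. 196.]
scene carrier_small_bore [0.565 0.111 
[... 195 characters left out ...]
_grip [ 0.518 -0.33   0.056] 0.47 [187. 194.]
scene scanner_top [0.713 0.121 0.161] 0.74 [301. 244.]
scene vial [ 0.56 -0.08  0.04] 0.56 [255. 226.]
scene vial [ 0.697 -0.384  0.001] 0.45 [137. 238.]
scene vial [ 0.453 -0.337  0.06 ] 0.37 [197. 182.]
side large_grip [ 0.447 -0.33   0.055] 0.78 [313. 308.]
side large_grip [ 0.354 -0.375  0.047] 0.6 [289. 337.]
side small_grip [ 0.582 -0.32   0.059] 0.45 [355. 286.]
side carrier_small_bore [ 0.362 -0.026  0.033] 0.59 [235. 259.]
side plug_grip [0.705 0.114 0.159] 0.3 [309. 175.]
side tray_top [ 0.515 -0.327  0.029] 0.84 [335. 305.]
side tray_top [ 0.582 -0.318  0.03 ] 0.61 [354. 294.]
side spare_grip [ 0.517 -0.325  0.058] 0.6 [335. 296.]
1.15
```

View pics/s0.png

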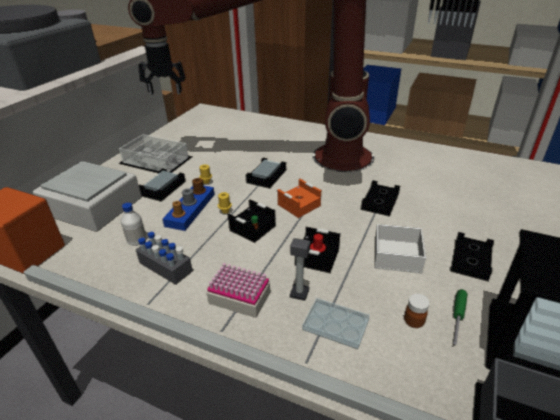

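View pics/d0.png

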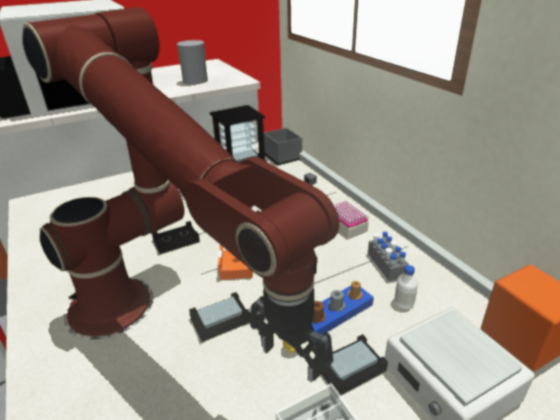

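View pics/w0.png

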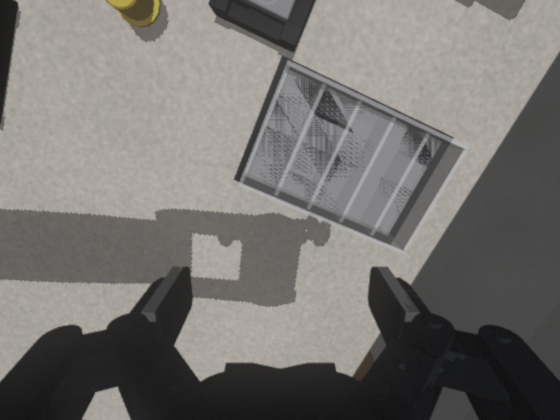

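```bash
python3 - <<'E'
from h import *
from scipy.spatial.transform import Rotation as Ro
m=camera_model('wrist');s=state()
R=cv2.Rodrigues(np.array(m['rvec']))[0];c=-R.T@np.array(m['tvec'])
w,x,y,z=s['tool_rot'];T=Ro.from_quat([x,y,z,w]).as_matrix()
print('T',T.round(3));print('cam pos',c,'in tool',T.T@(c-s['tool_pos']));print('cam axes in tool',(T.T@R.T).round(3))
print(s['joint_pos'])
E
```

```text
T [[ 0.918  0.396 -0.   ]
 [ 0.396 -0.918  0.   ]
 [-0.    -0.    -1.   ]]
cam pos [ 0.31874042 -0.54389724  0.37381189] in tool [ 0.07751882  0.00065677 -0.1425244 ]
cam axes in tool [[-0.    -0.953 -0.303]
 [ 1.    -0.     0.   ]
 [-0.    -0.303  0.953]]
[-1.28299183e+00  5.26978672e-02  1.61292786e+00 -1.46853195e-05
  1.47601132e+00 -1.19012517e-01]
```

Emit:
drive_tool --series '[[[0.03,0.03,0.01],[0,0,-3]],[[0.06,0.06,0.02],[0,0,-6]],[[0.1,0.1,0.03],[0,0,-10]],[[0.135,0.13,0.04],[0,0,-14]],[[0.17,0.165,0.05],[0,0,-18]],[[0.205,0.2,0.05],[0,0,-18]],[[0.24,0.235,0.05],[0,0,-18]],[[0.24,0.235,0.05],[0,0,-18]]]'

```text
time: 1.95
tool_pos: [0.4904, -0.3351, 0.2816]
tool_rot: [-0.0, 0.999, 0.05, 0.001]
contact_force: [-0.1, 0.5, -0.6]
gripper_width: 1.002
```

```bash
python3 - <<'E'
from h import *
s=state();print(s['time'],s['tool_pos'],s['tool_rot'],s['contact_force'])
save('wrist','w1')
for n in ['large_grip','small_grip','tray_top','spare_grip','carrier_small_bore']:
    for r in place_of('wrist',n)[:3]: print(n,np.round(r['location'],4),round(r['confidence'],2),np.round(proj('wrist',r['location'])))
E
```

```text
1.95 [ 0.49039527 -0.3350531   0.28160825] [-4.91201870e-04  9.98773054e-01  4.95128515e-02  7.88775792e-04] [-0.07607384  0.46649286 -0.60985446]
large_grip [ 0.4809 -0.2218  0.0493] 0.77 [186. 176.]
large_grip [ 0.3595 -0.3697  0.048 ] 0.75 [293. 272.]
large_grip [ 0.5879 -0.3202  0.0273] 0.57 [272.  93.]
small_grip [ 0.5823 -0.3196  0.0557] 0.88 [270.  96.]
small_grip [ 0.4542 -0.3373  0.0554] 0.4 [275. 206.]
tray_top [ 0.5178 -0.3253  0.0264] 0.58 [270. 151.]
spare_grip [ 0.5125 -0.3256  0.0585] 0.96 [269. 158.]
carrier_small_bore [ 0.3633 -0.0275  0.0382] 0.96 [ 44. 245.]
carrier_small_bore [ 0.5247 -0.1065  0.0313] 0.65 [ 95. 129.]
```

View pics/w1.png

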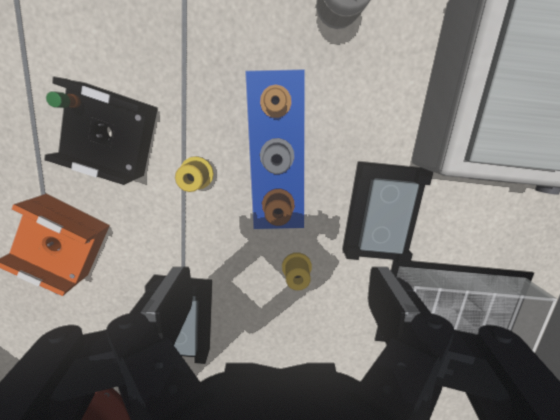

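```bash
python3 - <<'E'
from h import *
im=cv2.imread('pics/w1.png')
a=cv2.resize(im[60:240,230:330],None,fx=3.2,fy=3.2,interpolation=cv2.INTER_CUBIC)
b=cv2.resize(im[60:200,30:170],None,fx=3.4,fy=3.4,interpolation=cv2.INTER_CUBIC)
h=max(len(a),len(b));o=np.zeros((h,a.shape[1]+b.shape[1],3),np.uint8);o[:len(a),:a.shape[1]]=a;o[:len(b),a.shape[1]:]=b
cv2.imwrite('pics/c1.png',o);print(o.shape)
hsv=cv2.cvtColor(im,cv2.COLOR_BGR2HSV)
mk=cv2.inRange(hsv,(105,120,60),(130,255,255));mk[:, :200]=0;mk[:,340:]=0
cs=max(cv2.findContours(mk,0,1)[0],key=cv2.contourArea)
# 
pts=np.array([ray('wrist',p[0],0.03)[:2] for p in cv2.convexHull(cs)],np.float32)
print(cv2.minAreaRect(pts),cv2.boxPoints(cv2.minAreaRect(pts)))
E
```

```text
(576, 796, 3)
((0.5133765935897827, -0.33422449231147766), (0.19686806201934814, 0.0674838125705719), 6.504405975341797) [[ 0.4117539  -0.31185034]
 [ 0.41939843 -0.37889978]
 [ 0.6149993  -0.35659865]
 [ 0.60735476 -0.2895492 ]]
```

View pics/c1.png

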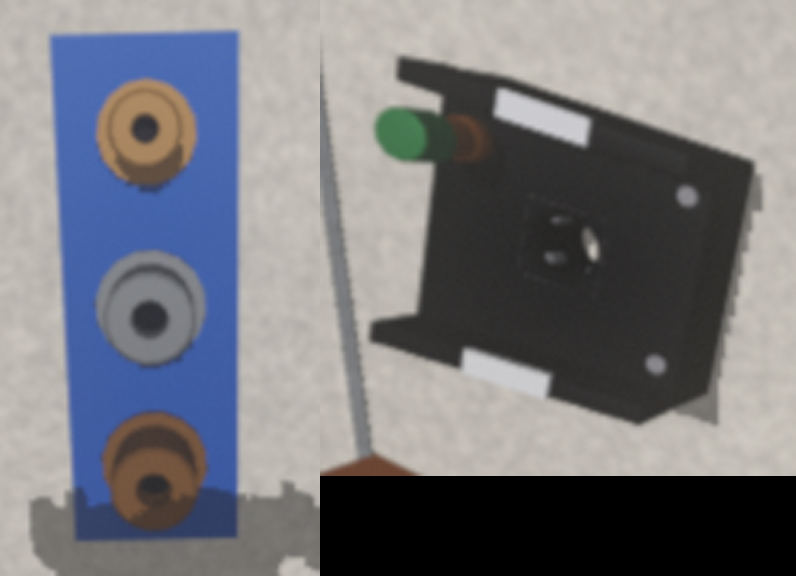

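```bash
python3 - <<'E'
from h import *
for n,p,z in [('small',(275.3,100),.07),('grey',(276.6,159.4),.07),('large',(278.1,212.5),.07)]: print(n,ray('wrist',p,z))
# small carrier 
f=lambda u,v:(30+(u-320)/3.4,60+v/3.4)
for n,p,z in [('mark far top edges',f(543,117),.058),('mark near',f(507,372),.058),('bore',f(563,240),.034),('screw1',f(687,196),.034),('screw2',f(656,364),.034),('vialcap',f(401,134),.072)]: print(n,ray('wrist',p,z))
s=state();print(s['tool_rot'],s['time'])
E
```

```text
small [ 0.57732933 -0.32762005  0.07      ]
grey [ 0.51325331 -0.33464835  0.07      ]
large [ 0.44927466 -0.34207967  0.07      ]
mark far top edges [ 0.56546221 -0.12640802  0.058     ]
mark near [ 0.4787258  -0.10593008  0.058     ]
bore [ 0.52387596 -0.11618708  0.034     ]
screw1 [ 0.54337179 -0.16182119  0.034     ]
screw2 [ 0.48127728 -0.14716377  0.034     ]
vialcap [ 0.55618861 -0.08886225  0.072     ]
[ 2.42552205e-05  9.98975848e-01  4.52461554e-02 -1.99790123e-04] 2.25
```

Emit:
drive_tool --series '[[[0.0,0.04,0],[0,0,-4]],[[0.0,0.085,0],[0,0,-8]],[[0,0.13,0],[0,0,-12]],[[0,0.175,0],[0,0,-16]],[[0.0,0.21,0],[0,0,-19]],[[0.0,0.21,0],[0,0,-19]],[[0.0,0.21,0],[0,0,-19]],[[0.0,0.21,0],[0,0,-19]]]'

```text
time: 3.05
tool_pos: [0.4871, -0.1305, 0.2813]
tool_rot: [0.0, 0.993, -0.12, -0.0]
contact_force: [-0.3, 1.0, 0.6]
gripper_width: 1.001
```

```bash
python3 - <<'E'
from h import *
s=state();print(s['time'],s['tool_pos'],s['tool_rot'],s['contact_force'])
m=camera_model('wrist');print(m['rvec'],m['tvec'])
save('wrist','w2')
m=camera_model('wrist');print(m['rvec'],m['tvec'])
s=state();print(s['time'],s['tool_pos'],s['tool_rot'],s['contact_force'])
for n in ['plug_grip','carrier_large_bore','carrier_small_bore']:
    for r in place_of('wrist',n)[:3]: print(n,np.round(r['location'],4),round(r['confidence'],2),np.round(proj('wrist',r['location'])))
im=cv2.imread('pics/w2.png')
cv2.imwrite('pics/c2.png',cv2.resize(im[0:220,60:460],None,fx=2,fy=2,interpolation=cv2.INTER_CUBIC))
E
```

```text
3.05 [ 0.48711489 -0.1304652   0.28131763] [ 2.37100942e-04  9.92767044e-01 -1.20056403e-01 -7.92725591e-06] [-0.32062748  1.01322619  0.57244653]
[-1.80773968  2.30563544  0.35763958] [-0.01124997  0.42616258  0.58040205]
[-1.80736852  2.30591015  0.35806575] [-0.01108317  0.42613933  0.58042666]
3.1 [ 0.48714202 -0.13053486  0.28121912] [ 1.35581936e-04  9.92744660e-01 -1.20241460e-01 -1.14262374e-04] [0.52070829 0.40367907 0.1979804 ]
plug_grip [0.5711 0.1093 0.0634] 0.57 [ 64. 161.]
carrier_large_bore [0.569  0.1086 0.0359] 0.85 [ 80. 160.]
carrier_small_bore [ 0.525  -0.1069  0.0344] 0.72 [254. 152.]
carrier_small_bore [ 0.3605 -0.0305  0.0382] 0.7 [233. 279.]
```

View pics/c2.png

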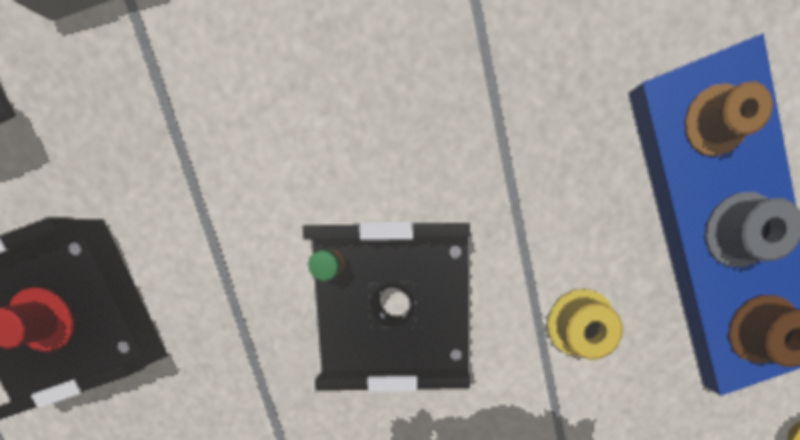

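```bash
python3 - <<'E'
from h import *
f=lambda u,v:(60+u/2,v/2)
P={}
for n,p,z in [('mfar',(386,231),.058),('mnear',(392,383.5),.058),('bore',(394,303),.034),('s1',(456,252),.034),('s2',(456,354),.034),('Ls1',(74,249),.034),('Ls2',(123,348),.034),('small',(750,106),.07),('grey',(774,229),.07),('vial',(323,265),.072)]: P[n]=ray('wrist',f(*p),z); print(n,P[n].round(4))
for a,b in [('mnear','mfar'),('s2','s1'),('Ls2','Ls1'),('grey','small')]:
    d=P[b]-P[a]; print(a,b,np.degrees(np.arctan2(d[1],d[0])),(P[a]+P[b])/2,np.hypot(*d[:2]))
E
```

```text
mfar [ 0.5679 -0.119   0.058 ]
mnear [ 0.4806 -0.0989  0.058 ]
bore [ 0.5253 -0.1105  0.034 ]
s1 [ 0.5461 -0.1556  0.034 ]
s2 [ 0.4842 -0.1409  0.034 ]
Ls1 [0.6038 0.0718 0.034 ]
Ls2 [0.5393 0.0666 0.034 ]
small [ 0.5825 -0.3209  0.07  ]
grey [ 0.5177 -0.3283  0.07  ]
vial [ 0.5587 -0.0812  0.072 ]
mnear mfar -12.966319498966905 [ 0.52425668 -0.1089599   0.058     ] 0.08966901016270924
s2 s1 -13.334009677532054 [ 0.51518505 -0.1482424   0.034     ] 0.06359135207755687
Ls2 Ls1 4.580891832299997 [0.5715342  0.06922272 0.034     ] 0.06474688051262516
grey small 6.544852018472758 [ 0.5501223  -0.32458173  0.07      ] 0.06526193826567392
```

Emit:
drive_tool --series '[[[0.005,0.045,-0.005],[0,0,4]],[[0.01,0.09,-0.01],[0,0,8]],[[0.02,0.135,-0.015],[0,0,12]],[[0.03,0.18,-0.02],[0,0,15.5]],[[0.045,0.225,-0.03],[0,0,18.4]],[[0.053,0.24,-0.04],[0,0,18.4]],[[0.053,0.24,-0.04],[0,0,18.4]],[[0.053,0.24,-0.04],[0,0,18.4]]]'

```text
time: 4.05
tool_pos: [0.5403, 0.1105, 0.2409]
tool_rot: [0.0, 0.999, 0.041, -0.001]
contact_force: [0.4, 0.1, -0.5]
gripper_width: 0.999
```

```bash
cat >> h.py <<'E'
def crop(cam,n,x0,x1,y0,y1,k):
    s=state(); im=grab_frame(cam); m=camera_model(cam)
    print('t',round(s['time'],2),'tcp',np.round(s['tool_pos'],4),'yaw',round(float(np.degrees(2*np.arctan2(s['tool_rot'][2],s['tool_rot'][1]))),2),'F',np.round(s['contact_force'],1),'g',round(s['gripper_width'],3))
    cv2.imwrite(f'pics/{n}.png',cv2.resize(im[y0:y1,x0:x1,::-1],None,fx=k,fy=k,interpolation=cv2.INTER_CUBIC)); return im
E
python3 - <<'E'
from h import *
crop('wrist','w3',130,430,0,300,2)
E
```

```text
t 4.05 tcp [0.5403 0.1105 0.2409] yaw 4.7 F [ 0.4  0.1 -0.5] g 0.999
```

View pics/w3.png

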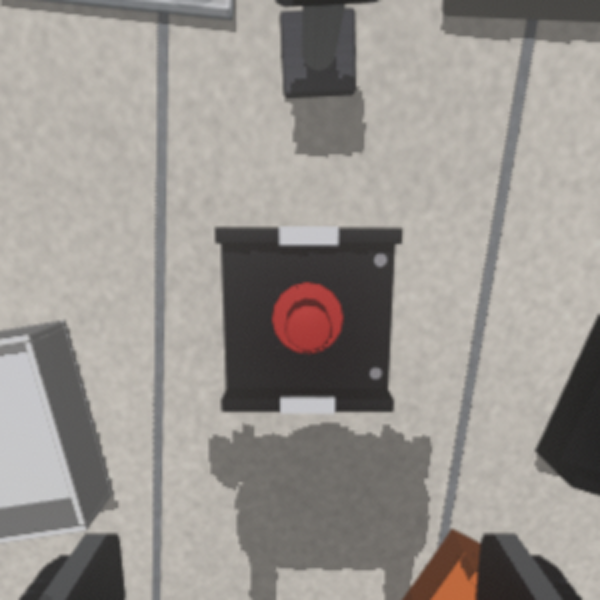

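```bash
python3 - <<'E'
from h import *
f=lambda u,v:(130+u/2,v/2)
P={}
for n,p,z in [('mfar',(309,236),.058),('mnear',(307.5,405),.058),('flange',(308,318),.037),('knob',(308.5,327),.072),('s1',(381,260),.034),('s2',(375.5,373.5),.034)]: P[n]=ray('wrist',f(*p),z); print(n,P[n].round(4))
for a,b in [('mnear','mfar'),('s2','s1')]:
    d=P[b]-P[a]; print(a,b,np.degrees(np.arctan2(d[1],d[0])),(P[a]+P[b])/2,np.hypot(*d[:2]))
for c in ('wrist','scene'):
  if c=='scene': grab_frame(c)
  for r in place_of(c,'bin_in')[:2]: print(np.round(r['location'],4),round(r['confidence'],2),np.round(proj(c,r['location'])))
# bin outline from scene
im=cv2.imread('pics/s0.png');cv2.imwrite('pics/c3.png',cv2.resize(im[210:290,350:450],None,fx=6,fy=6,interpolation=cv2.INTER_CUBIC))
E
```

```text
mfar [0.614  0.1105 0.058 ]
mnear [0.5245 0.1037 0.058 ]
flange [0.5695 0.1069 0.037 ]
knob [0.5699 0.1072 0.072 ]
s1 [0.6043 0.0692 0.034 ]
s2 [0.54   0.0646 0.034 ]
mnear mfar 4.377554483473365 [0.56926842 0.10707811 0.058     ] 0.08978640389831735
s2 s1 4.0894506679552665 [0.57214404 0.06693147 0.034     ] 0.06444329943811605
[0.4759 0.3073 0.0061] 0.87 [124. 215.]
[ 0.479   0.3024 -0.    ] 0.84 [396. 255.]
```

View pics/c3.png

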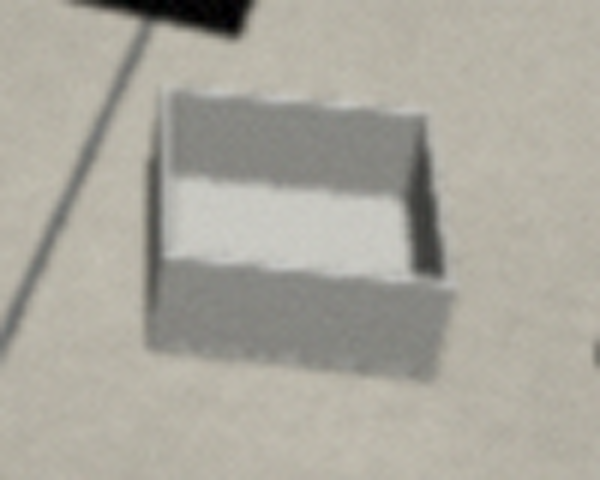

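Emit:
drive_tool --series '[[[0.015,-0.0015,-0.03],[0,0,-0.3]],[[0.029,-0.003,-0.07],[0,0,-0.3]],[[0.0295,-0.0035,-0.11],[0,0,-0.3]],[[0.0295,-0.0035,-0.15],[0,0,-0.3]],[[0.0295,-0.0035,-0.18],[0,0,-0.3]],[[0.0295,-0.0035,-0.195],[0,0,-0.3]],[[0.0295,-0.0035,-0.195],[0,0,-0.3]],[[0.0295,-0.0035,-0.195],[0,0,-0.3]]]'

```text
time: 5.05
tool_pos: [0.571, 0.1072, 0.048]
tool_rot: [-0.0, 0.999, 0.038, 0.001]
contact_force: [0.6, -0.2, 0.0]
gripper_width: 0.999
```

```bash
python3 - <<'E'
from h import *
crop('wrist','w4',0,560,0,420,1)
E
```

```text
t 5.05 tcp [0.571  0.1072 0.048 ] yaw 4.37 F [ 0.6 -0.2  0. ] g 0.999
```

View pics/w4.png

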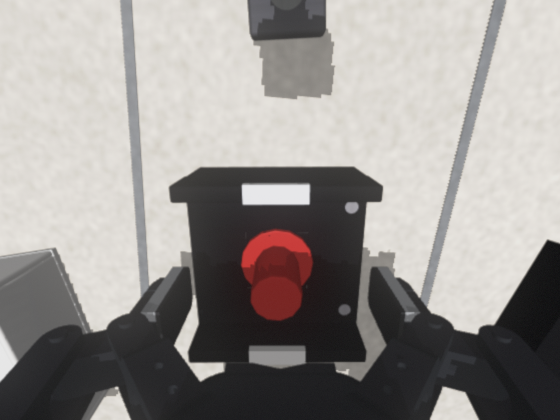

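Emit:
drive_tool --series '[[[0,0,0],[0,0,0]],[[0,0,0],[0,0,0]],[[0,0,0],[0,0,0]],[[0,0,0],[0,0,0]],[[0,0,0],[0,0,0]],[[0,0,0],[0,0,0]],[[0,0,0],[0,0,0]],[[0,0,0],[0,0,0]]]' --fingers 1

```text
time: 5.9
tool_pos: [0.5703, 0.1076, 0.0469]
tool_rot: [-0.0, 0.999, 0.038, 0.001]
contact_force: [0.4, 0.1, 5.0]
gripper_width: 0.262
```

```bash
python3 - <<'E'
from h import *
crop('wrist','w5',0,560,0,420,1)
E
```

```text
t 5.9 tcp [0.5703 0.1076 0.0469] yaw 4.41 F [0.4 0.1 5. ] g 0.262
```

View pics/w5.png

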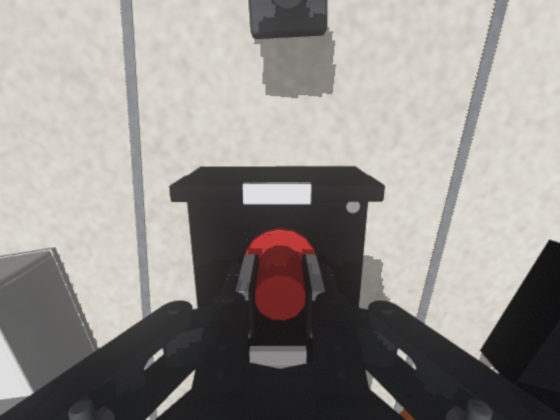

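```bash
python3 - <<'E'
from h import *
im=cv2.imread('pics/w5.png').astype(int)
g=im.min(axis=2)
for r in (188,193,199):
    c=np.where(g[r,200:350]>150)[0]+200; print(r,c.min(),c.max())
for n,p,z in [('mfar',(277.2,193.5),.058),('knob',(280.3,298),.072),('s1',(352.5,207),.034)]: print(n,ray('wrist',p,z).round(4))
E
```

```text
188 243 310
193 243 310
199 243 310
mfar [0.6141 0.1115 0.058 ]
knob [0.5701 0.1067 0.072 ]
s1 [0.6036 0.0707 0.034 ]
```

Emit:
drive_tool --series '[[[0,0,0.02],[0,0,0]],[[0,0,0.05],[0,0,0]],[[0,0.01,0.09],[0,0,0]],[[-0.01,0.05,0.11],[0,0,0]],[[-0.03,0.095,0.11],[0,0,0]],[[-0.055,0.14,0.11],[0,0,0]],[[-0.08,0.18,0.11],[0,0,0]],[[-0.092,0.198,0.11],[0,0,0]]]'

```text
time: 6.75
tool_pos: [0.4749, 0.308, 0.155]
tool_rot: [0.0, 0.999, 0.04, -0.001]
contact_force: [0.4, -0.5, -0.4]
gripper_width: 0.259
```

```bash
python3 - <<'E'
from h import *
crop('wrist','w6',0,560,0,420,1)
E
```

```text
t 6.75 tcp [0.4749 0.308  0.155 ] yaw 4.59 F [ 0.4 -0.5 -0.4] g 0.259
```

View pics/w6.png

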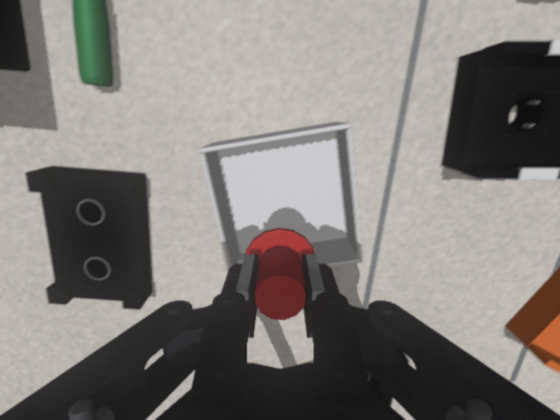

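```bash
python3 - <<'E'
from h import *
a,b,c=[ray('wrist',p,.055) for p in [(203,150),(349,124),(359,263)]]
print(a,b,c,(a+c)/2,np.linalg.norm(a-b),np.linalg.norm(b-c),np.degrees(np.arctan2(*(b-c)[1::-1])))
E
```

```text
[0.51910231 0.3727806  0.055     ] [0.54781301 0.2618083  0.055     ] [0.43169137 0.23529552 0.055     ] [0.47539684 0.30403806 0.055     ] 0.11462615431070383 0.11910987085093816 12.861255640043167
```

Emit:
drive_tool --series '[[[0.001,-0.003,-0.03],[0,0,4]],[[0.001,-0.003,-0.065],[0,0,8]],[[0.001,-0.003,-0.09],[0,0,8]],[[0.001,-0.003,-0.105],[0,0,8]],[[0.001,-0.003,-0.105],[0,0,8]]]'

```text
time: 7.3
tool_pos: [0.4767, 0.3012, 0.048]
tool_rot: [0.001, 0.994, 0.108, -0.003]
contact_force: [-0.3, -0.7, -0.6]
gripper_width: 0.256
```

Emit:
drive_tool --series '[[[0,0,0],[0,0,0]],[[0,0,0],[0,0,0]],[[0,0,0],[0,0,0]],[[0,0,0.04],[0,0,0]],[[0,0,0.09],[0,0,0]],[[0,0,0.14],[0,0,0]],[[0,0,0.18],[0,0,0]],[[0,0,0.18],[0,0,0]]]' --fingers 0

```text
time: 8.1
tool_pos: [0.4826, 0.3044, 0.2415]
tool_rot: [-0.003, 0.994, 0.108, 0.008]
contact_force: [0.3, -0.8, 0.5]
gripper_width: 0.502
```

```bash
python3 - <<'E'
from h import *
crop('wrist','w7',0,560,0,420,1)
E
```

```text
t 8.1 tcp [0.4826 0.3044 0.2415] yaw 12.41 F [ 0.3 -0.8  0.5] g 0.502
```

View pics/w7.png

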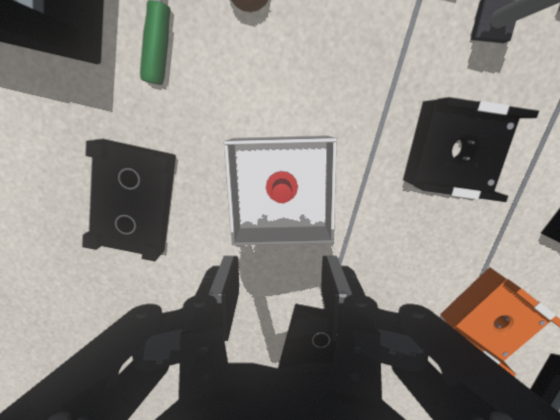

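Emit:
drive_tool --series '[[[0.0,-0.04,0.0],[0,0,-2]],[[0.0,-0.088,0.0],[0,0,-4]],[[0.0,-0.136,0.0],[0,0,-6]],[[0,-0.184,0],[0,0,-6]],[[0,-0.232,0],[0,0,-6]],[[0,-0.28,0],[0,0,-6]],[[0,-0.328,0],[0,0,-6]],[[-0.005,-0.376,0],[0,0,-6]]]' --fingers -1

```text
time: 8.95
tool_pos: [0.473, -0.0752, 0.2302]
tool_rot: [-0.0, 0.998, 0.056, -0.001]
contact_force: [1.4, 0.2, 0.8]
gripper_width: 1.0
```

Emit:
drive_tool --series '[[[-0.005,-0.048,0.0],[0,0,0]],[[-0.012,-0.095,0.0],[0,0,0]],[[-0.02,-0.142,0.0],[0,0,0]],[[-0.028,-0.189,0],[0,0,0]],[[-0.036,-0.235,0],[0,0,0]],[[-0.041,-0.26,-0.01],[0,0,0]],[[-0.041,-0.26,-0.01],[0,0,0]],[[-0.041,-0.26,-0.01],[0,0,0]]]'

```text
time: 9.75
tool_pos: [0.4321, -0.3331, 0.2198]
tool_rot: [-0.001, 0.998, 0.055, -0.001]
contact_force: [0.1, 0.6, -0.1]
gripper_width: 1.0
```

```bash
python3 - <<'E'
from h import *
crop('wrist','w8',130,430,0,300,2)
E
```

```text
t 9.75 tcp [ 0.4321 -0.3331  0.2198] yaw 6.34 F [ 0.1  0.6 -0.1] g 1.0
```

View pics/w8.png

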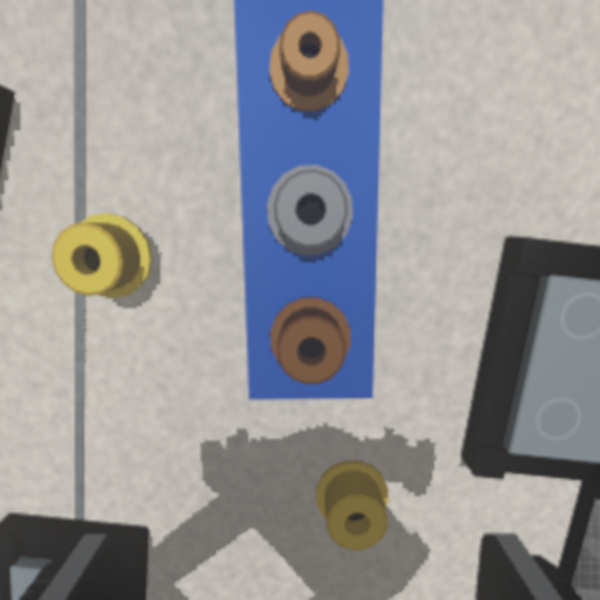

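```bash
python3 - <<'E'
from h import *
f=lambda u,v:(130+u/2,v/2)
for n,p in [('large',(311.5,349)),('grey',(311,209)),('small',(310.5,44.5))]: print(n,ray('wrist',f(*p),.07).round(4))
E
```

```text
large [ 0.4544 -0.3364  0.07  ]
grey [ 0.5181 -0.3286  0.07  ]
small [ 0.5829 -0.3207  0.07  ]
```

Emit:
drive_tool --series '[[[0.01,-0.001,-0.03],[0,0,0.6]],[[0.02,-0.002,-0.07],[0,0,0.6]],[[0.0223,-0.0024,-0.11],[0,0,0.6]],[[0.0223,-0.0024,-0.145],[0,0,0.6]],[[0.0223,-0.0024,-0.17],[0,0,0.6]],[[0.0223,-0.0024,-0.179],[0,0,0.6]],[[0.0223,-0.0024,-0.179],[0,0,0.6]],[[0.0223,-0.0024,-0.179],[0,0,0.6]]]'

```text
time: 10.6
tool_pos: [0.4562, -0.3362, 0.0441]
tool_rot: [0.001, 0.998, 0.062, 0.001]
contact_force: [0.4, 0.1, 0.8]
gripper_width: 1.002
```

```bash
python3 - <<'E'
from h import *
crop('wrist','w9',0,560,0,420,1)
E
```

```text
t 10.6 tcp [ 0.4562 -0.3362  0.0441] yaw 7.06 F [0.4 0.1 0.8] g 1.002
```

View pics/w9.png

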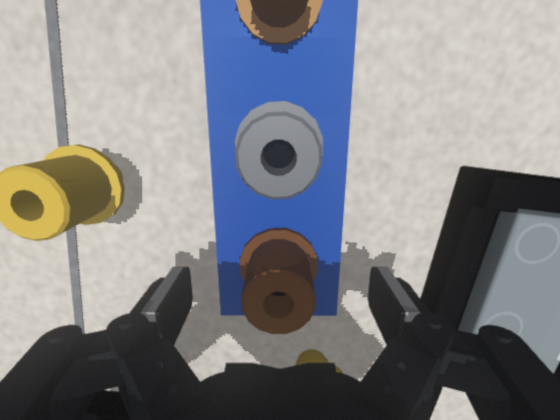

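```bash
python3 - <<'E'
from h import *
print(ray('wrist',(278,303),.07),state()['tool_pos'])
E
```

```text
[ 0.45379253 -0.33671234  0.07      ] [ 0.45645473 -0.33661245  0.04455895]
```

Emit:
drive_tool --series '[[[-0.001,0,-0.002],[0,0,0]],[[-0.001,0,-0.002],[0,0,0]],[[-0.001,0,-0.002],[0,0,0]],[[-0.001,0,-0.002],[0,0,0]],[[-0.001,0,-0.002],[0,0,0]],[[-0.001,0,-0.002],[0,0,0]],[[-0.001,0,-0.002],[0,0,0]],[[-0.001,0,-0.002],[0,0,0]]]' --fingers 1

```text
time: 11.45
tool_pos: [0.4545, -0.3363, 0.0411]
tool_rot: [0.0, 0.998, 0.061, 0.0]
contact_force: [-0.5, 0.9, 4.7]
gripper_width: 0.378
```

```bash
python3 - <<'E'
from h import *
crop('wrist','w10',0,560,0,420,1)
E
```

```text
t 11.45 tcp [ 0.4545 -0.3363  0.0411] yaw 7.0 F [-0.5  0.9  4.7] g 0.378
```

View pics/w10.png

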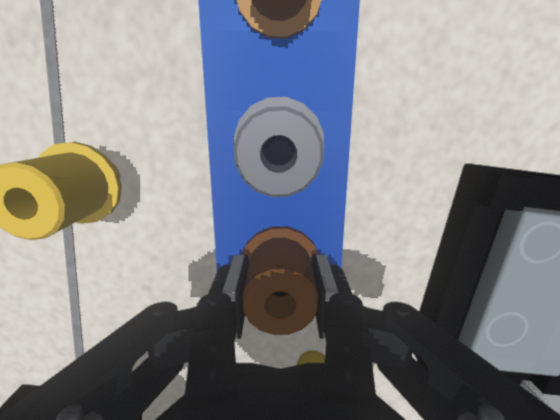

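Emit:
drive_tool --series '[[[0,0,0.02],[0,0,0]],[[0,0,0.06],[0,0,0]],[[0,0,0.1],[0,0,-1]],[[0.005,0.03,0.135],[0,0,-2]],[[0.012,0.075,0.145],[0,0,-2.7]],[[0.022,0.122,0.145],[0,0,-2.7]],[[0.034,0.169,0.145],[0,0,-2.7]],[[0.046,0.216,0.145],[0,0,-2.7]]]'

```text
time: 12.3
tool_pos: [0.4993, -0.1179, 0.1838]
tool_rot: [-0.0, 0.999, 0.037, -0.001]
contact_force: [0.8, -0.0, -2.7]
gripper_width: 0.383
```

Emit:
drive_tool --series '[[[0.012,0.047,0],[0,0,0]],[[0.024,0.094,0],[0,0,0]],[[0.036,0.14,0],[0,0,0]],[[0.05,0.185,-0.01],[0,0,0]],[[0.06,0.215,-0.03],[0,0,0]],[[0.0685,0.229,-0.06],[0,0,0]],[[0.0685,0.229,-0.08],[0,0,0]],[[0.0685,0.229,-0.08],[0,0,0]]]'

```text
time: 13.1
tool_pos: [0.5645, 0.1095, 0.0993]
tool_rot: [0.0, 0.999, 0.038, -0.005]
contact_force: [-0.9, 0.7, -3.5]
gripper_width: 0.377
```

```bash
python3 - <<'E'
from h import *
crop('wrist','w11',0,560,0,420,1)
grab_frame('scene')
E
```

```text
t 13.1 tcp [0.5645 0.1095 0.0993] yaw 4.38 F [-0.9  0.7 -3.5] g 0.377
```

View pics/w11.png

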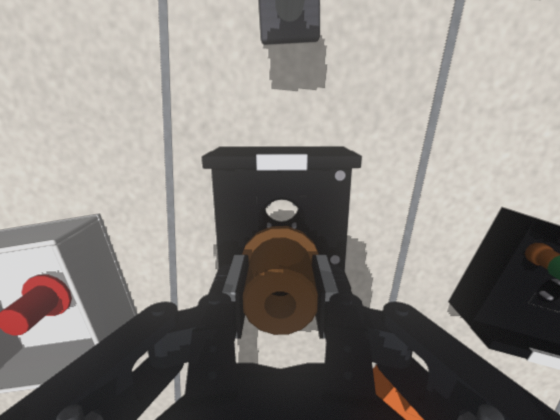

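```bash
python3 - <<'E'
from h import *
crop('wrist','w12',180,380,130,330,3)
E
```

```text
t 13.2 tcp [0.5676 0.1089 0.1041] yaw 4.3 F [ 0.3 -0.6 -2.4] g 0.379
```

View pics/w12.png

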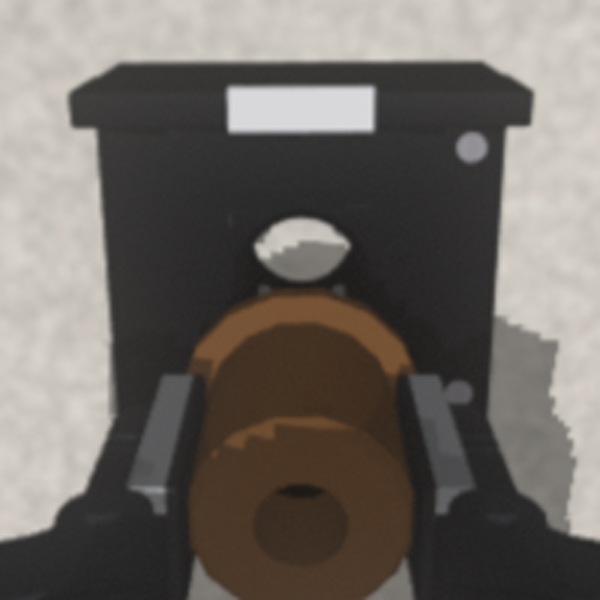

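```bash
python3 - <<'E'
from h import *
f=lambda u,v:(180+u/3,130+v/3)
s=state();zt=s['tool_pos'][2]
b=ray('wrist',f(300.5,524),zt+.029); m=ray('wrist',f(301.5,109),.058); s1=ray('wrist',f(471,148),.034); s2=ray('wrist',f(460,392),.034)
print(s['tool_pos'],'bush',b,'m',m,'s',s1,s2)
y=np.radians(4.3);X=np.array([np.cos(y),np.sin(y)]);Y=np.array([-np.sin(y),np.cos(y)])
print('yaw',np.degrees(np.arctan2(*(s1-s2)[1::-1])))
B1=m[:2]-.0449*X;B2=(s1+s2)[:2]/2+.0402*Y
print(B1,B2)
for B in (B1,B2): print('delta bushing->bore world', B-b[:2])
E
```

```text
[0.56870481 0.10882957 0.10563451] bush [0.56780447 0.10793174 0.13463451] m [0.61502297 0.11117621 0.058     ] s [0.60482113 0.06999234 0.034     ] [0.54093536 0.06442172 0.034     ]
yaw 4.983384422877968
[0.57024936 0.10780966] [0.5698641  0.10729387]
delta bushing->bore world [ 0.00244489 -0.00012208]
delta bushing->bore world [ 0.00205963 -0.00063787]
```

Emit:
drive_tool --series '[[[0.001,-0.0003,-0.03],[0,0,0]],[[0.001,-0.0003,-0.03],[0,0,0]],[[0.001,-0.0003,-0.03],[0,0,0]],[[0.001,-0.0003,-0.03],[0,0,0]],[[0.001,-0.0003,-0.03],[0,0,0]]]'

```text
time: 13.75
tool_pos: [0.5708, 0.1088, 0.0772]
tool_rot: [-0.0, 0.999, 0.037, 0.002]
contact_force: [0.1, 0.4, -2.5]
gripper_width: 0.381
```

```bash
python3 - <<'E'
from h import *
crop('wrist','w13',180,380,130,330,3)
print(state()['tool_pos'])
E
```

```text
t 13.75 tcp [0.5708 0.1088 0.0772] yaw 4.29 F [ 0.1  0.4 -2.5] g 0.381
[0.57056833 0.10878731 0.07694097]
```

View pics/w13.png

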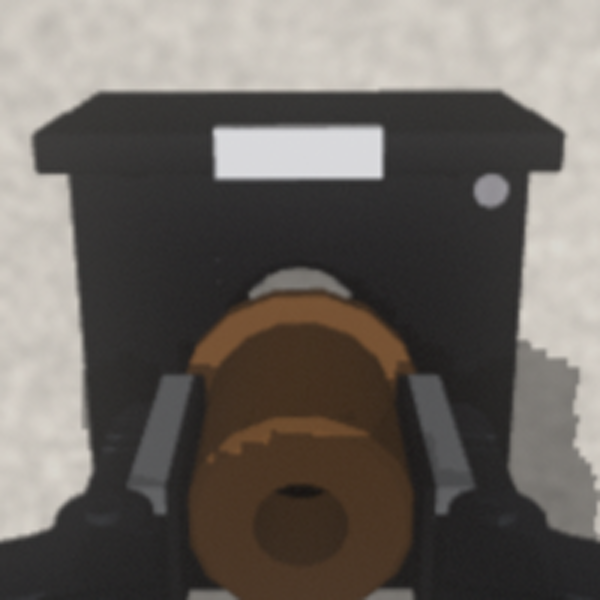

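```bash
python3 - <<'E'
from h import *
f=lambda u,v:(180+u/3,130+v/3)
s=state();zt=s['tool_pos'][2]
b=ray('wrist',f(300.5,524),zt+.029); m=ray('wrist',f(299,153),.058); s1=ray('wrist',f(491,190),.034)
y=np.radians(4.4);X=np.array([np.cos(y),np.sin(y)]);Y=np.array([-np.sin(y),np.cos(y)])
print(s['tool_pos'],'bush',b)
for B in (m[:2]-.0449*X, s1[:2]-.0322*X+.0402*Y): print(B,'delta', B-b[:2])
E
```

```text
[0.57056833 0.10878731 0.07694097] bush [0.56961013 0.10792144 0.10594097]
[0.56893289 0.10801631] delta [-6.77246651e-04  9.48675347e-05]
[0.56861869 0.10816931] delta [-0.00099144  0.00024786]
```

Emit:
drive_tool --series '[[[-0.0008,0.0002,-0.005],[0,0,0]],[[-0.0008,0.0002,-0.01],[0,0,0]],[[-0.0008,0.0002,-0.014],[0,0,0]],[[-0.0008,0.0002,-0.017],[0,0,0]],[[-0.0008,0.0002,-0.017],[0,0,0]],[[-0.0008,0.0002,-0.017],[0,0,0]]]'

```text
time: 14.4
tool_pos: [0.5691, 0.109, 0.0581]
tool_rot: [0.0, 0.999, 0.038, 0.0]
contact_force: [2.6, 0.4, -5.5]
gripper_width: 0.38
```

```bash
python3 - <<'E'
from h import *
crop('wrist','w14',180,380,130,330,3)
print(state()['contact_force'],state()['ft_torque'])
E
```

```text
t 14.4 tcp [0.5691 0.109  0.0581] yaw 4.3 F [ 2.6  0.4 -5.5] g 0.38
[ 3.69199557 -0.0354734  -3.87228925] [-0.05521859 -0.57394488  0.01039349]
```

View pics/w14.png

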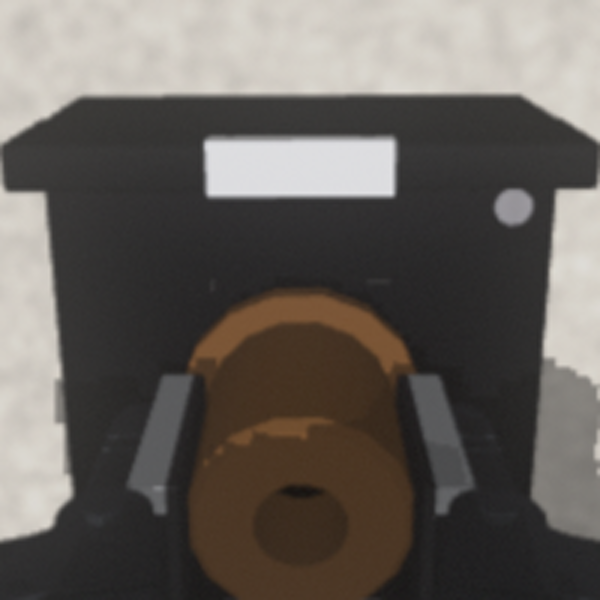

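Emit:
drive_tool --series '[[[0.001,0,0],[0,0,0]],[[0.001,0,-0.003],[0,0,0]],[[0.001,0,-0.006],[0,0,0]],[[0.001,0,-0.006],[0,0,0]]]'

```text
time: 14.85
tool_pos: [0.5704, 0.109, 0.0529]
tool_rot: [0.0, 0.999, 0.038, 0.001]
contact_force: [1.3, -0.6, -0.8]
gripper_width: 0.378
```

Emit:
drive_tool --series '[[[0,0,-0.002],[0,0,0]],[[0,0,-0.004],[0,0,0]],[[0,0,-0.006],[0,0,0]],[[0,0,-0.006],[0,0,0]]]'

```text
time: 15.25
tool_pos: [0.5704, 0.1091, 0.0469]
tool_rot: [-0.0, 0.999, 0.038, 0.001]
contact_force: [0.5, -0.7, 3.5]
gripper_width: 0.379
```

```bash
python3 - <<'E'
from h import *
crop('wrist','w15',180,380,130,330,3)
print(state()['contact_force'],state()['ft_torque'])
E
```

```text
t 15.25 tcp [0.5704 0.1091 0.0469] yaw 4.31 F [ 0.5 -0.7  3.5] g 0.379
[ 1.35459809 -0.15677551  2.52987461] [-0.03915131 -0.20577799  0.05207396]
```

View pics/w15.png

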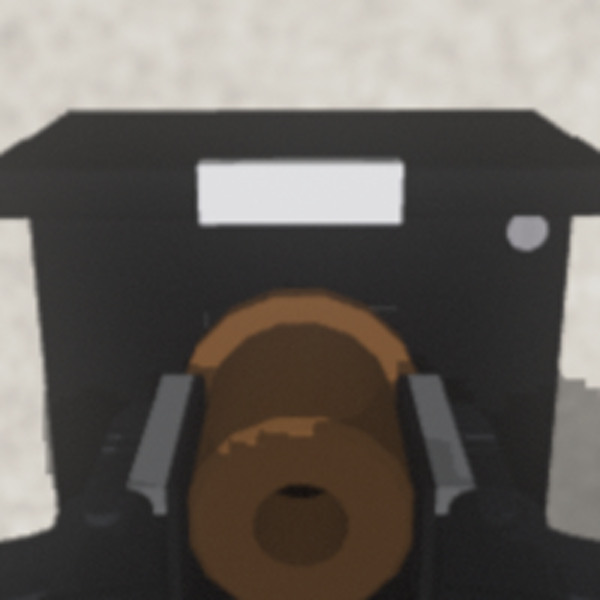

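Emit:
drive_tool --series '[[[0,0,-0.001],[0,0,0]],[[0,0,-0.002],[0,0,0]],[[0,0,-0.003],[0,0,0]],[[0,0,-0.003],[0,0,0]]]'

```text
time: 15.7
tool_pos: [0.5705, 0.1091, 0.045]
tool_rot: [0.0, 0.999, 0.038, 0.0]
contact_force: [-2.4, -0.3, 10.1]
gripper_width: 0.376
```

Emit:
drive_tool --series '[[[0,0,-0.001],[0,0,0]],[[0,0,-0.002],[0,0,0]],[[0,0,-0.002],[0,0,0]]]'

```text
time: 16.0
tool_pos: [0.5705, 0.1091, 0.045]
tool_rot: [0.0, 0.999, 0.038, -0.0]
contact_force: [-8.3, -1.6, 20.6]
gripper_width: 0.379
```

```bash
python3 - <<'E'
from h import *
crop('wrist','w16',180,380,130,330,3)
crop('scene','s16',270,370,200,300,6)
E
```

```text
t 16.0 tcp [0.5705 0.1091 0.045 ] yaw 4.32 F [-8.3 -1.6 20.6] g 0.379
t 16.05 tcp [0.5705 0.1091 0.045 ] yaw 4.32 F [-9.3 -1.7 20.6] g 0.383
```

View pics/w16.png

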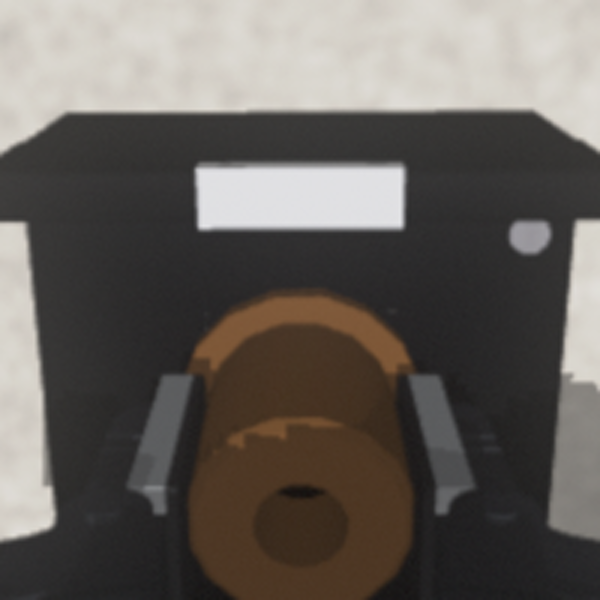

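View pics/s16.png

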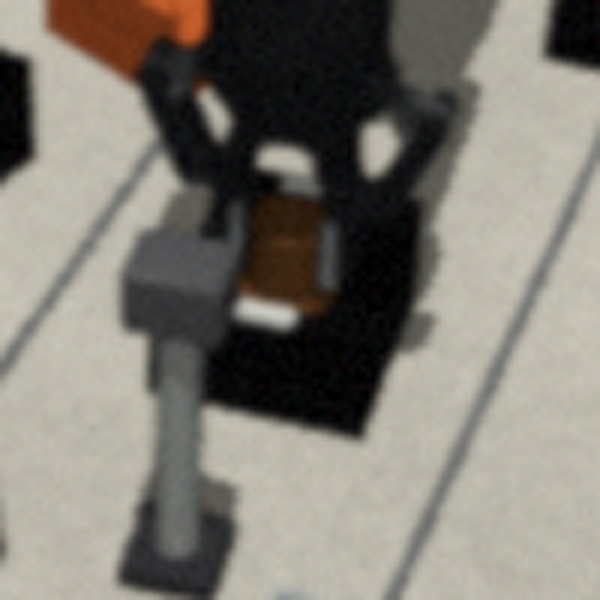

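Emit:
drive_tool --series '[[[0,0,0.002],[0,0,0]],[[0,0,0.002],[0,0,0]],[[0,0,0.002],[0,0,0]],[[0,0,0.002],[0,0,0]],[[0,0,0.002],[0,0,0]],[[0,0,0.03],[0,0,0]],[[0,0,0.07],[0,0,0]],[[0,0,0.11],[0,0,0]]]' --fingers -1

```text
time: 16.9
tool_pos: [0.5689, 0.109, 0.1513]
tool_rot: [-0.0, 0.999, 0.038, -0.001]
contact_force: [1.5, 0.2, -0.0]
gripper_width: 1.002
```

Emit:
drive_tool --series '[[[-0.025,0,0.06],[0,0,0]],[[-0.025,0,0.06],[0,0,0]],[[-0.025,0,0.06],[0,0,0]]]'

```text
time: 17.2
tool_pos: [0.546, 0.1092, 0.2147]
tool_rot: [-0.0, 0.999, 0.038, 0.003]
contact_force: [0.8, 0.7, -0.3]
gripper_width: 1.0
```

```bash
python3 - <<'E'
from h import *
crop('wrist','w17',130,430,0,300,2)
f=0
E
```

```text
t 17.2 tcp [0.546  0.1092 0.2147] yaw 4.32 F [ 0.8  0.7 -0.3] g 1.0
```

View pics/w17.png

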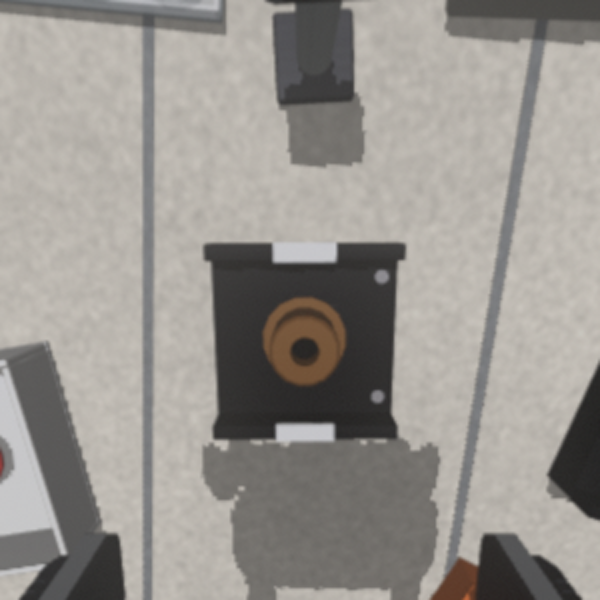

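Emit:
drive_tool --series '[[[0,-0.04,0.0],[0,0,1]],[[0,-0.088,0.0],[0,0,2]],[[0,-0.136,0.0],[0,0,2.7]],[[0,-0.184,0],[0,0,2.7]],[[0,-0.232,0],[0,0,2.7]],[[0,-0.28,0],[0,0,2.7]],[[0.005,-0.328,0],[0,0,2.7]],[[0.01,-0.376,0],[0,0,2.7]]]'

```text
time: 18.05
tool_pos: [0.5535, -0.2684, 0.2072]
tool_rot: [-0.002, 0.998, 0.061, -0.002]
contact_force: [1.8, 0.6, -0.3]
gripper_width: 1.004
```

Emit:
drive_tool --series '[[[0.005,-0.04,-0.01],[0,0,0]],[[0.005,-0.053,-0.03],[0,0,0]],[[0.005,-0.053,-0.04],[0,0,0]],[[0.005,-0.053,-0.04],[0,0,0]],[[0.005,-0.053,-0.04],[0,0,0]]]'

```text
time: 18.55
tool_pos: [0.5595, -0.3185, 0.1698]
tool_rot: [-0.001, 0.998, 0.062, -0.001]
contact_force: [0.4, 0.1, 0.7]
gripper_width: 1.0
```

```bash
python3 - <<'E'
from h import *
crop('wrist','w18',180,380,100,300,3)
print(state()['tool_pos'])
E
```

```text
t 18.55 tcp [ 0.5595 -0.3185  0.1698] yaw 7.07 F [0.4 0.1 0.7] g 1.0
[ 0.56001183 -0.318762    0.17118631]
```

View pics/w18.png

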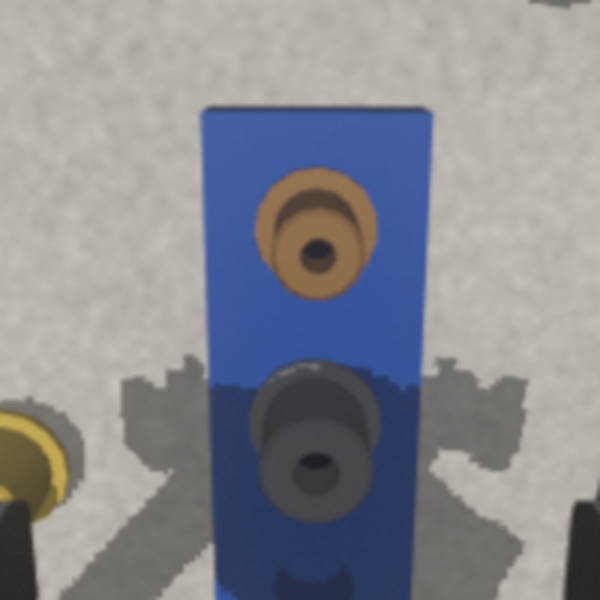

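```bash
python3 - <<'E'
from h import *
print(ray('wrist',(180+318/3,100+256/3),.07), state()['tool_pos'])
E
```

```text
[ 0.58246366 -0.32165902  0.07      ] [ 0.56001183 -0.318762    0.17118631]
```

Emit:
drive_tool --series '[[[0.01,-0.001,-0.03],[0,0,0]],[[0.02,-0.002,-0.065],[0,0,0]],[[0.0225,-0.002,-0.1],[0,0,0]],[[0.0225,-0.002,-0.122],[0,0,0]],[[0.0225,-0.002,-0.131],[0,0,0]],[[0.0225,-0.002,-0.131],[0,0,0]],[[0.0225,-0.002,-0.131],[0,0,0]],[[0.0225,-0.002,-0.131],[0,0,0]]]'

```text
time: 19.4
tool_pos: [0.5837, -0.3228, 0.043]
tool_rot: [0.001, 0.998, 0.061, 0.002]
contact_force: [0.2, 0.1, 1.1]
gripper_width: 1.001
```

```bash
python3 - <<'E'
from h import *
crop('wrist','w19',0,560,0,420,1)
E
```

```text
t 19.4 tcp [ 0.5837 -0.3228  0.043 ] yaw 7.02 F [0.2 0.1 1.1] g 1.001
```

View pics/w19.png

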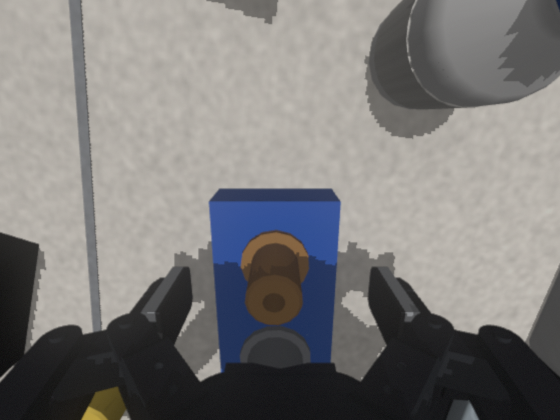

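Emit:
drive_tool --series '[[[-0.001,0.002,-0.001],[0,0,0]],[[-0.001,0.002,-0.001],[0,0,0]],[[-0.001,0.002,-0.001],[0,0,0]]]'

```text
time: 19.75
tool_pos: [0.5813, -0.32, 0.0396]
tool_rot: [0.0, 0.998, 0.061, 0.0]
contact_force: [0.7, -0.3, -0.3]
gripper_width: 1.003
```

Emit:
drive_tool --series '[[[0,0,0],[0,0,0]],[[0,0,0],[0,0,0]],[[0,0,0],[0,0,0]],[[0,0,0],[0,0,0]],[[0,0,0],[0,0,0]],[[0,0,0],[0,0,0]],[[0,0,0],[0,0,0]],[[0,0,0],[0,0,0]]]' --fingers 1

```text
time: 20.55
tool_pos: [0.5815, -0.3201, 0.0395]
tool_rot: [0.0, 0.998, 0.061, 0.0]
contact_force: [0.6, 0.2, 1.3]
gripper_width: 0.284
```

```bash
python3 - <<'E'
from h import *
crop('wrist','w20',180,380,200,400,3)
E
```

```text
t 20.55 tcp [ 0.5815 -0.3201  0.0395] yaw 7.0 F [0.6 0.2 1.3] g 0.284
```

View pics/w20.png

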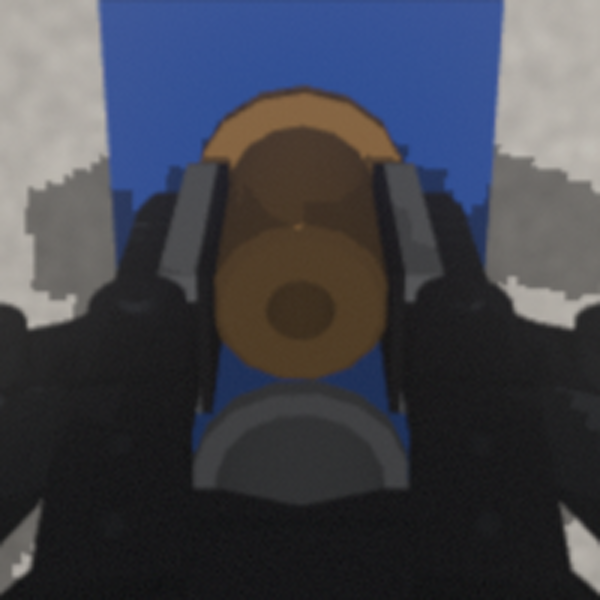

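Emit:
drive_tool --series '[[[0,0,0.02],[0,0,0]],[[0,0,0.06],[0,0,0]],[[0,0.005,0.1],[0,0,-4]],[[-0.01,0.04,0.12],[0,0,-8]],[[-0.022,0.085,0.12],[0,0,-12]],[[-0.034,0.13,0.12],[0,0,-16]],[[-0.046,0.175,0.12],[0,0,-20.2]],[[-0.056,0.211,0.11],[0,0,-20.2]]]'

```text
time: 21.4
tool_pos: [0.5248, -0.1069, 0.1498]
tool_rot: [-0.0, 0.993, -0.115, 0.001]
contact_force: [0.9, 0.2, -1.6]
gripper_width: 0.289
```

Emit:
drive_tool --series '[[[0,0,-0.02],[0,0,0]],[[0,0,-0.04],[0,0,0]],[[0,0,-0.04],[0,0,0]],[[0,0,-0.04],[0,0,0]],[[0,0,-0.04],[0,0,0]],[[0,0,-0.04],[0,0,0]]]'

```text
time: 22.0
tool_pos: [0.5262, -0.1095, 0.1107]
tool_rot: [0.0, 0.993, -0.115, 0.001]
contact_force: [0.3, -0.3, -2.4]
gripper_width: 0.285
```

```bash
python3 - <<'E'
from h import *
crop('wrist','w21',180,380,130,330,3)
print(state()['tool_pos'])
E
```

```text
t 22.0 tcp [ 0.5262 -0.1095  0.1107] yaw -13.22 F [ 0.3 -0.3 -2.4] g 0.285
[ 0.5260536  -0.10949272  0.1105363 ]
```

View pics/w21.png

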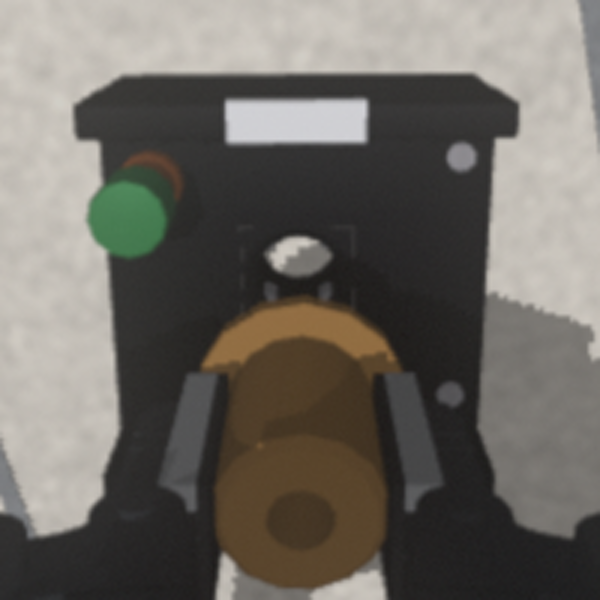

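```bash
python3 - <<'E'
from h import *
f=lambda u,v:(180+u/3,130+v/3)
s=state();zt=s['tool_pos'][2]
b=ray('wrist',f(301,520),zt+.0305); m=ray('wrist',f(296.5,121),.058); s1=ray('wrist',f(461,157),.034); s2=ray('wrist',f(450,394),.034)
print('yaw',np.degrees(np.arctan2(*(s1-s2)[1::-1])))
y=np.radians(-13.2);X=np.array([np.cos(y),np.sin(y)]);Y=np.array([-np.sin(y),np.cos(y)])
for B in (m[:2]-.0449*X, (s1+s2)[:2]/2+.0402*Y): print(B,'delta', B-b[:2], 'carrier frame',X@(B-b[:2]),Y@(B-b[:2]))
E
```

```text
yaw -12.789031410092893
[ 0.52444958 -0.10911022] delta [-0.0022716   0.00137502] carrier frame -0.002525568906176788 0.0008199671941559078
[ 0.52431239 -0.10910533] delta [-0.00240878  0.0013799 ] carrier frame -0.002660244326486001 0.0007933969117433494
```

Emit:
drive_tool --series '[[[-0.0016,0.0012,-0.02],[0,0,0.2]],[[-0.0016,0.0012,-0.037],[0,0,0.2]],[[-0.0016,0.0012,-0.037],[0,0,0.2]],[[-0.0016,0.0012,-0.037],[0,0,0.2]],[[-0.0016,0.0012,-0.037],[0,0,0.2]],[[-0.0016,0.0012,-0.037],[0,0,0.2]]]'

```text
time: 22.65
tool_pos: [0.5246, -0.1082, 0.0737]
tool_rot: [0.0, 0.994, -0.113, 0.001]
contact_force: [0.0, 0.4, -1.0]
gripper_width: 0.288
```

```bash
python3 - <<'E'
from h import *
crop('wrist','w22',180,380,130,330,3)
print(state()['tool_pos'])
E
```

```text
t 22.65 tcp [ 0.5246 -0.1082  0.0737] yaw -12.99 F [ 0.   0.4 -1. ] g 0.288
[ 0.52446772 -0.10805678  0.07349575]
```

View pics/w22.png

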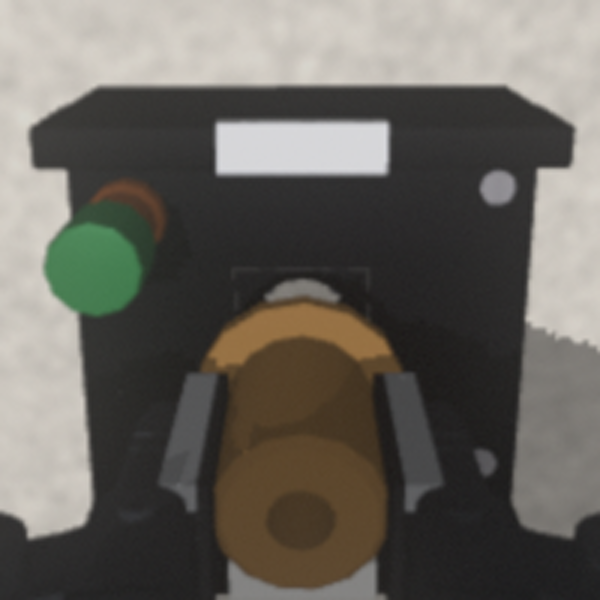

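```bash
python3 - <<'E'
from h import *
f=lambda u,v:(180+u/3,130+v/3)
s=state();zt=s['tool_pos'][2]
b=ray('wrist',f(301,520),zt+.0305); m=ray('wrist',f(302.5,148),.058); s1=ray('wrist',f(498,188),.034)
y=np.radians(-13.1);X=np.array([np.cos(y),np.sin(y)]);Y=np.array([-np.sin(y),np.cos(y)])
for B in (m[:2]-.0449*X, s1[:2]-.0320*X+.0402*Y): print(B,'carrier frame',X@(B-b[:2]),Y@(B-b[:2]))
E
```

```text
[ 0.52435854 -0.10914117] carrier frame -0.0007413737738869493 -0.0002478458128113912
[ 0.52408367 -0.10900518] carrier frame -0.001039908334792607 -0.00017768944098526325
```

Emit:
drive_tool --series '[[[0,-0.0002,-0.005],[0,0,0]],[[0,-0.0002,-0.01],[0,0,0]],[[0,-0.0002,-0.014],[0,0,0]],[[0,-0.0002,-0.016],[0,0,0]],[[0,-0.0002,-0.016],[0,0,0]],[[0,-0.0002,-0.016],[0,0,0]]]'

```text
time: 23.3
tool_pos: [0.5236, -0.1079, 0.0562]
tool_rot: [-0.0, 0.994, -0.113, -0.0]
contact_force: [-0.2, -0.0, -1.1]
gripper_width: 0.283
```

Entered the bore without side force. Now pressing.

Emit:
drive_tool --series '[[[0,0,-0.003],[0,0,0]],[[0,0,-0.006],[0,0,0]],[[0,0,-0.008],[0,0,0]],[[0,0,-0.008],[0,0,0]]]'

```text
time: 23.7
tool_pos: [0.5244, -0.1083, 0.0489]
tool_rot: [0.0, 0.994, -0.113, 0.001]
contact_force: [1.4, -0.8, 0.1]
gripper_width: 0.285
```

Emit:
drive_tool --series '[[[0,0,-0.001],[0,0,0]],[[0,0,-0.003],[0,0,0]],[[0,0,-0.005],[0,0,0]],[[0,0,-0.005],[0,0,0]]]'

```text
time: 24.1
tool_pos: [0.5244, -0.1083, 0.0442]
tool_rot: [0.0, 0.994, -0.113, 0.001]
contact_force: [-0.2, -1.2, 4.1]
gripper_width: 0.286
```

Emit:
drive_tool --series '[[[0,0,-0.001],[0,0,0]],[[0,0,-0.002],[0,0,0]],[[0,0,-0.002],[0,0,0]],[[0,0,-0.002],[0,0,0]]]'

```text
time: 24.5
tool_pos: [0.5245, -0.1083, 0.0434]
tool_rot: [0.0, 0.994, -0.113, 0.0]
contact_force: [-4.6, 2.3, 12.3]
gripper_width: 0.283
```

Emit:
drive_tool --series '[[[0,0,-0.001],[0,0,0]],[[0,0,-0.002],[0,0,0]],[[0,0,-0.002],[0,0,0]]]'

```text
time: 24.8
tool_pos: [0.5245, -0.1083, 0.0433]
tool_rot: [0.0, 0.994, -0.113, -0.0]
contact_force: [-11.8, 2.6, 24.8]
gripper_width: 0.285
```

Emit:
drive_tool --series '[[[0,0,0.003],[0,0,0]],[[0,0,0.003],[0,0,0]],[[0,0,0.003],[0,0,0]],[[0,0,0.003],[0,0,0]],[[0,0,0.003],[0,0,0]],[[0,0,0.03],[0,0,0]],[[0,0,0.07],[0,0,0]],[[0,0,0.11],[0,0,0]]]' --fingers -0.2

```text
time: 25.6
tool_pos: [0.5228, -0.1077, 0.1493]
tool_rot: [-0.0, 0.994, -0.113, -0.001]
contact_force: [0.1, 0.5, 0.2]
gripper_width: 0.599
```

Emit:
drive_tool --series '[[[-0.02,0.04,0.04],[0,0,4]],[[-0.035,0.085,0.08],[0,0,8]],[[-0.04,0.12,0.11],[0,0,9]],[[-0.04,0.12,0.11],[0,0,9]],[[-0.04,0.12,0.11],[0,0,9]],[[-0.04,0.12,0.11],[0,0,9]]]'

```text
time: 26.2
tool_pos: [0.4834, 0.0115, 0.2578]
tool_rot: [0.0, 0.999, -0.035, -0.001]
contact_force: [-0.9, 0.0, -0.5]
gripper_width: 0.605
```

```bash
python3 - <<'E'
from h import *
crop('wrist','w23',0,560,0,420,1.4)
crop('scene','s23',120,450,140,320,2.4)
for n in ('large_shoulder','small_shoulder','carrier_large_bore','carrier_small_bore','plug_grip','bin_in','vial'):
    for c in ('wrist','scene'):
        for r in place_of(c,n)[:2]: print(c,n,np.round(r['location'],4),round(r['confidence'],2))
E
```

```text
t 26.2 tcp [0.4834 0.0115 0.2578] yaw -3.99 F [-0.9  0.  -0.5] g 0.605
t 26.25 tcp [0.4831 0.0112 0.257 ] yaw -4.05 F [ 0.5 -0.  -0.3] g 0.598
wrist large_shoulder [0.5675 0.1094 0.0291] 0.82
wrist large_shoulder [ 0.4811 -0.2246  0.0227] 0.73
scene large_shoulder [ 0.4815 -0.2286  0.0189] 0.81
scene large_shoulder [0.5685 0.1105 0.0349] 0.74
wrist small_shoulder [ 0.5266 -0.1054  0.0319] 0.81
scene small_shoulder [ 0.5249 -0.1073  0.0396] 0.6
scene carrier_large_bore [0.5713 0.1067 0.0327] 0.78
wrist carrier_small_bore [ 0.5245 -0.1071  0.0339] 0.95
wrist carrier_small_bore [ 0.3649 -0.0303  0.0375] 0.58
scene carrier_small_bore [ 0.3633 -0.0299  0.0333] 0.91
scene carrier_small_bore [ 0.523  -0.1071  0.0356] 0.72
wrist plug_grip [0.4784 0.304  0.0424] 0.86
scene plug_grip [0.4782 0.3025 0.0401] 0.43
scene plug_grip [ 0.5153 -0.3252  0.0343] 0.37
wrist bin_in [0.4808 0.3058 0.0028] 0.77
wrist bin_in [0.565  0.1079 0.0324] 0.57
scene bin_in [ 0.4773  0.3011 -0.    ] 0.77
wrist vial [ 0.5568 -0.0774  0.0333] 0.69
wrist vial [0.5634 0.1085 0.0331] 0.16
scene vial [ 0.5575 -0.0819  0.0363] 0.5
```

View pics/w23.png

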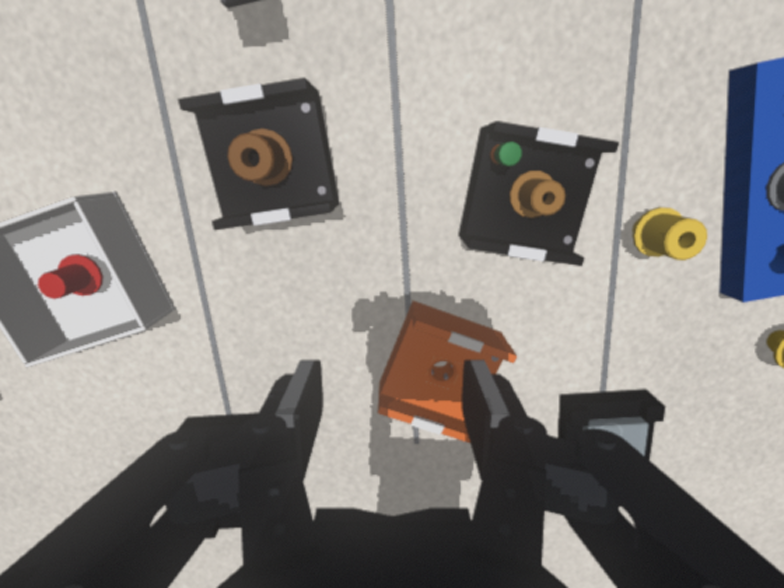

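View pics/s23.png

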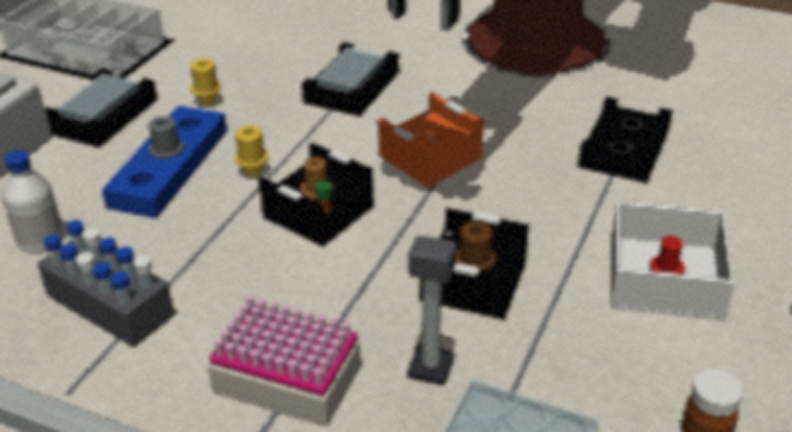

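```bash
python3 -c "
from plant import *
print(state()['contact_force'],abs(state()['joint_vel']).max());print(job_done())"
```

```text
[ 0.20461514 -0.19437953  0.76173303] 0.001957986372963564
the job is handed in; nothing more can be done
None
```

I put the red plug in the white bin, then pressed the large and small bronze bushings home in their own bores. I let go of everything, moved the arm clear, and handed in at about 27 s of the 72 s.

- **Bushings home:** both came to a hard stop within about 0.2 mm of the height I predicted for a flush shoulder (tool tip at 45.0 mm for the large, 43.3 mm for the small).
- **Pressing force:** once home, each was briefly loaded more than needed as a check. The large read about 21 N and the small about 25 N, above the 6–18 N press-in range but well under the wrist limit.
- **Final pictures:** both bushings look upright and flush in the right carriers, and the plug is upright in the bin. The grey bushing is still in its tray, and the vial and other bystanders look untouched.
- **Network position checks:** they agreed with this mostly within 4 mm, their stated accuracy. The worst were about 5 mm on the heights: the small shoulder read 39.6 mm from the scene camera and the large 29.1 mm from the wrist camera, against 34 mm expected. I took the hard stops as the better evidence of seating height.
- **What disagreed:** wrist-camera estimates of the bore positions varied by 1–2 mm with viewing height. The large bushing touched one side of its bore with about 3 N on entry, so I shifted 1 mm before pressing.

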